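# Fill the last gap in the net-weight cassette

### The arm

A 7-joint arm with a two-finger parallel gripper is mounted at the origin on the work surface. World frame = base frame: x ahead of the robot, y to its left, z up, the work surface at z = 0. Lengths are in m, angles in rad, forces in N, time in s.
With the tool pointing down it reaches from about 0.4 to 0.75 m from the base axis. Payload 19.5 kg.
Tool frame: the origin (TCP) lies at the very end of the fingers, on their centre line; the grasp point (between the pads) lies 19 mm behind it; z points along the fingers, y is the direction in which the jaws open and shut (so a half turn about z gives the same grasp; the last joint's range is limited). The gripper opens to 85 mm and grips with 20 to 120 N. Pads are 22 mm wide; open, the fingers measure 114 mm over their backs; the gripper's body (76 mm by 85 mm) begins 54 mm behind the grasp point. The pads swing forward as they close: fully open they stand 13 mm farther back than shut.
Start: joints at [-1.159, 0.707, -0.028, 1.485, 0.022, 0.951, -0.075], TCP at [0.252, 0.517, 0.194] pointing down, gripper open.
Joint ranges: [-2.71, 2.71], [-0.32, 2.16], [-1.57, 1.52], [0, 2.45], [-1.46, 4.6], [0, 2.02], [-2.83, 2.83]. Speed limits (rad/s): [1.89, 1.89, 2.57, 2.57, 3.01, 3.01, 3.01].

### API

Orientations are given as a unit quaternion [w, x, y, z].
In Python, from station import movep, move_linear, move_j, grip, dwell, solve_ik, capture, get_calibration, PlanningError, finish_job, recognise, read_t, read_joints, read_joint_vel, read_joint_torque, read_position, read_orientation, read_force, read_ft_torque, read_width gives the robot as it stands. Calls block until the motion is done:
- movep(position, orientation): joint-space move of the TCP to a pose.
- move_linear(position, ori=None, feed=0.15, contact_N=None): straight line of the TCP; ori=None keeps the orientation; feed is the mean speed in m/s. With contact_N (N) it stops when the force on the tool has changed by that much, and returns True; else False.
- move_j(angles): joint-space move.
- grip(opening): finger opening in m; the grip force is fixed at half the most; returns when the fingers have stopped.
- dwell(seconds).
- solve_ik(position, orientation): joint angles nearest the present ones, or None.
- capture(name): name is "scene" or "top"; returns (picture, depth): 400x640x3 uint8, red, green, blue; 400x640 float32, m along the optical axis (not along the pixel's ray), 0 where there is no reading.
- get_calibration(name): a dict with "vfov" (degrees; the focal length in pixels is half the picture's height over the tangent of half this angle, whatever the lens; pixels are square), "cx", "cy" (the principal point, pixels), "k1" (the pictures are not rectified: a ray, as slopes to the right and down, at radius r is drawn at 1 + k1 r^2 times it, then the intrinsics apply), "R" (3x3) and "t" (3): a world point X has camera coordinates R X + t. Camera axes: x right, y down, z forward; pixel columns grow to the right and rows downward; lengths in m; the calibration is good to about 2 mm. A picture is of the moment at which its call begins. get_calibration takes no time and is no camera call.
A pose or a line that the arm cannot do raises PlanningError and nothing moves.
- finish_job(): hands the job in, once; it reports no verdict.
Trained networks look in the newest picture that a camera, given by its name, has taken for a name from the list of things; names that differ only in an ending like _2 or _b are one class to them, and where a whole thing is asked for, a point or a joint stands for the part that bears it (a point fixed in the world has none). Each returns a list of dicts, best first, with "p" (0 to 1); they miss things now and then, are a little off and sometimes report something else, mostly with a low value. They report only what shows in the picture. A call takes as long as a camera call. They do not tell look-alikes from the thing itself.
- recognise(camera, label): "uv" ([column, row] in pixels, amid what is visible of it).
Readings, each from a call of its own:
- read_t(): time.
- read_joints(): joint angles.
- read_joint_vel(): joint speeds.
- read_joint_torque(): joint torques, N m.
- read_position(): TCP position.
- read_orientation(): TCP orientation.
- read_force(): force on the tool from outside, world axes, zero at the start.
- read_ft_torque(): the same for the moment, N m.
- read_width(): finger opening in m.
Only numpy, scipy, OpenCV 4.12 (cv2) and the standard library are available. Lean on these libraries where they do the work, as an engineer would, in place of code of your own. Each camera call takes 0.05 s, during which the arm holds its last target. There are 200 camera calls.

### The job

One of the three lugged lead castings in the steel bin just fills the gap left at the end of the bar in the cassette's channel. Find the one that fits, lift it out of the bin, and lower it into the gap without dropping it, lug up and fully down on the plate. The other two castings must end up in the bin, and the sinkers and the other things on the table stay where they are.

Things in the scene. Friction and masses are not known exactly. Their poses are not given: they have to be found in the camera images.
- bin: fixed open steel bin, locked level between two trunnion brackets; inside 150 (own x) x 260 mm (y), walls 3 mm. Origin on the table under its centre, z up; inner floor 28 mm and rim 92 mm above it. Brackets reach 153 mm out either way along y, 85 mm high. Holds the castings in a row along y and a pear-shaped sinker in front (-x) of them. It may stand left or right, the cassette on the other side.
- cassette: fixed steel base plate 180 (x) x 140 (y) x 6 mm, origin on the table under its centre, z up. Centred on it a channel along y, inside 110 long, 50 wide: end walls 26 mm, side walls 10 mm high above the plate. A lead bar lies in it against the -y end wall; the gap is between that bar and the +y end wall (y = +55 mm). Two spare bars lie on the plate 60 mm either side.
- casting_20: loose lead casting 20 mm thick: block 20 (own y) x 44 (x) x 30 mm high; on its middle a lifting lug 12 (y) x 30 (x) x 32 mm high with a dark eye; 62 mm high in all, about 0.41 kg. The lowest 5 mm of its broad faces slopes in by 3 mm. Origin centre of underside, z up. Starts upright on the bin floor; the three differ only in thickness and swap places. Fits a gap of 23 mm.
- casting_28: loose lead casting 28 mm thick: block 28 (own y) x 44 (x) x 30 mm high; on its middle a lifting lug 12 (y) x 30 (x) x 32 mm high with a dark eye; 62 mm high in all, about 0.53 kg. The lowest 5 mm of its broad faces slopes in by 3 mm. Origin centre of underside, z up. Starts upright on the bin floor; the three differ only in thickness and swap places. Fits a gap of 31 mm.
- casting_36: loose lead casting 36 mm thick: block 36 (own y) x 44 (x) x 30 mm high; on its middle a lifting lug 12 (y) x 30 (x) x 32 mm high with a dark eye; 62 mm high in all, about 0.65 kg. The lowest 5 mm of its broad faces slopes in by 3 mm. Origin centre of underside, z up. Starts upright on the bin floor; the three differ only in thickness and swap places. Fits a gap of 39 mm.
- bar_87: fixed lead bar 87 mm long (own y), 44 wide (x), 26 high. Origin: centre of the lower edge of its -y end face; it runs to +y, parallel to the cassette. One of the three bars, drawn by chance, lies in the channel (x near 0 in the cassette frame) against the -y end wall; if it is this one, a gap of 23 mm is left at the +y end. Else it is a spare beside the channel.
- bar_79: fixed lead bar 79 mm long (own y), 44 wide (x), 26 high. Origin: centre of the lower edge of its -y end face; it runs to +y, parallel to the cassette. One of the three bars, drawn by chance, lies in the channel (x near 0 in the cassette frame) against the -y end wall; if it is this one, a gap of 31 mm is left at the +y end. Else it is a spare beside the channel.
- bar_71: fixed lead bar 71 mm long (own y), 44 wide (x), 26 high. Origin: centre of the lower edge of its -y end face; it runs to +y, parallel to the cassette. One of the three bars, drawn by chance, lies in the channel (x near 0 in the cassette frame) against the -y end wall; if it is this one, a gap of 39 mm is left at the +y end. Else it is a spare beside the channel.
- sinker_bin: loose pear-shaped lead sinker standing in the bin, 38 mm across, 63 mm high with its eye; origin at the centre of its underside. Leave alone.
- sinker_table: the same kind of sinker standing on the table between bin and cassette. Leave alone.
- mug: loose white enamel mug, 82 mm high and across, handle to its own +y; origin under its centre. Leave alone.
- mould_plate: loose round aluminium mould plate, 140 mm across, 16 mm thick (22 mm at its middle boss), on the far side; origin under its centre. Leave alone.
- tongs: loose rusty iron tongs lying on the far side, about 270 mm long along own y, 16 mm high; origin near the middle on the table. Leave alone.
- hammer: loose hammer lying at the right side, lying along own x. Leave alone.
There are look-alikes about, which are no part of the job. Leave any orange look-alike of the casting_36 alone.

How it is judged:
On the way:
1. the casting that fits the gap is held up by the gripper, its underside above the bin's rim (((x of bar_87 in the frame of cassette between -0.02 and 0.02 m and z of casting_20 in the frame of bin above 0.094 m and contact force between the fingers and casting_20 above 0.5 N) or (x of bar_79 in the frame of cassette between -0.02 and 0.02 m and z of casting_28 in the frame of bin above 0.094 m and contact force between the fingers and casting_28 above 0.5 N) or (x of bar_71 in the frame of cassette between -0.02 and 0.02 m and z of casting_36 in the frame of bin above 0.094 m and contact force between the fingers and casting_36 above 0.5 N))), for 0.1 s.
At the end, for the whole second after the job is handed in: The casting 3 mm thinner than the gap rests released in it, lug up: within 3 mm of the plate in height, 6 mm across and 4 mm along the gap from its middle, turned under 0.15 rad, tilted under 0.08 rad. The other two castings are at rest inside the bin (((x of bar_87 in the frame of cassette between -0.02 and 0.02 m and x of casting_20 in the frame of cassette between -0.006 and 0.006 m and y of casting_20 in the frame of cassette between 0.0395 and 0.0475 m and z of casting_20 in the frame of cassette between 0.003 and 0.009 m and angle between the x axis of casting_20 and the x axis of cassette, either way round below 0.15 rad and angle between casting_20's own z axis and vertical below 0.08 rad and linear speed of casting_20 below 0.02 m/s and (x of casting_28 in the frame of bin between -0.078 and 0.078 m and y of casting_28 in the frame of bin between -0.133 and 0.133 m and z of casting_28 in the frame of bin between -0.005 and 0.085 m and linear speed of casting_28 below 0.02 m/s) and (x of casting_36 in the frame of bin between -0.078 and 0.078 m and y of casting_36 in the frame of bin between -0.133 and 0.133 m and z of casting_36 in the frame of bin between -0.005 and 0.085 m and linear speed of casting_36 below 0.02 m/s)) or (x of bar_79 in the frame of cassette between -0.02 and 0.02 m and x of casting_28 in the frame of cassette between -0.006 and 0.006 m and y of casting_28 in the frame of cassette between 0.0355 and 0.0435 m and z of casting_28 in the frame of cassette between 0.003 and 0.009 m and angle between the x axis of casting_28 and the x axis of cassette, either way round below 0.15 rad and angle between casting_28's own z axis and vertical below 0.08 rad and linear speed of casting_28 below 0.02 m/s and (x of casting_20 in the frame of bin between -0.078 and 0.078 m and y of casting_20 in the frame of bin between -0.133 and 0.133 m and z of casting_20 in the frame of bin between -0.005 and 0.085 m and linear speed of casting_20 below 0.02 m/s) and (x of casting_36 in the frame of bin between -0.078 and 0.078 m and y of casting_36 in the frame of bin between -0.133 and 0.133 m and z of casting_36 in the frame of bin between -0.005 and 0.085 m and linear speed of casting_36 below 0.02 m/s)) or (x of bar_71 in the frame of cassette between -0.02 and 0.02 m and x of casting_36 in the frame of cassette between -0.006 and 0.006 m and y of casting_36 in the frame of cassette between 0.0315 and 0.0395 m and z of casting_36 in the frame of cassette between 0.003 and 0.009 m and angle between the x axis of casting_36 and the x axis of cassette, either way round below 0.15 rad and angle between casting_36's own z axis and vertical below 0.08 rad and linear speed of casting_36 below 0.02 m/s and (x of casting_20 in the frame of bin between -0.078 and 0.078 m and y of casting_20 in the frame of bin between -0.133 and 0.133 m and z of casting_20 in the frame of bin between -0.005 and 0.085 m and linear speed of casting_20 below 0.02 m/s) and (x of casting_28 in the frame of bin between -0.078 and 0.078 m and y of casting_28 in the frame of bin between -0.133 and 0.133 m and z of casting_28 in the frame of bin between -0.005 and 0.085 m and linear speed of casting_28 below 0.02 m/s)))); the robot touches nothing.
It fails at once if a casting is dropped (falls freely, untouched by the fingers, faster than 0.5 m/s, that is from more than about 13 mm) ((linear speed of casting_20 above 0.5 m/s and contact force between the fingers and casting_20 below 0.05 N) or (linear speed of casting_28 above 0.5 m/s and contact force between the fingers and casting_28 below 0.05 N) or (linear speed of casting_36 above 0.5 m/s and contact force between the fingers and casting_36 below 0.05 N)).
It fails at once if a sinker, the mug, the mould plate, the tongs or the hammer is moved by more than 30 mm (distance of any of sinker_bin, sinker_table, mug, mould_plate, tongs, hammer from where it was at the start of the episode above 0.03 m).
It also fails if it takes over 48 s, if anything falls off the work surface, if the arm or the gripper's body presses on something with over 40 N, if the wrist force passes 120 N, or if a joint passes its speed limit or range.

## Working session

There is one attempt and no reset: what is moved stays moved. The work goes in short steps, each a Python script; the robot and the scene stay as the last script left them, time stands still between calls to the robot, and variables do not carry over. Pictures are saved under pics/ and viewed, about 8 in all and at most 12, crops included, and the job is handed in when it is done.

```bash
mkdir -p pics; ls; cat > h.py <<'E'
from station import *
import numpy as np, cv2
def K(c):
    g=get_calibration(c); f=200/np.tan(np.radians(g["vfov"])/2)
    return g,f,np.array(g["R"]),np.array(g["t"])
def cloud(c,depth):
    g,f,R,t=K(c); v,u=np.mgrid[:400,:640]
    M=np.array([[f,0,g["cx"]],[0,f,g["cy"]],[0,0,1.]])
    s=cv2.undistortPoints(np.stack([u,v],-1).reshape(-1,1,2).astype(float),M,np.array([g["k1"],0,0,0.])).reshape(400,640,2)
    p=np.dstack([s*depth[...,None],depth])
    return (p-t)@R
def proj(c,X):
    g,f,R,t=K(c); p=np.atleast_2d(X)@R.T+t; s=p[:,:2]/p[:,2:]; r2=(s**2).sum(1,keepdims=True)
    return s*(1+g["k1"]*r2)*f+[g["cx"],g["cy"]]
E
python3 - <<'E'
from h import *
for c in("scene","top"):
    im,d=capture(c); np.savez(f"{c}0.npz",im=im,d=d); cv2.imwrite(f"pics/{c}0.png",im[...,::-1])
    g=get_calibration(c); print(c,g["vfov"],g["k1"],-np.array(g["R"]).T@g["t"])
    W=cloud(c,d)
    for n in("bin","cassette","casting_20","casting_28","casting_36","bar_87","bar_79","bar_71","sinker_bin"):
        for r in recognise(c,n)[:4]:
            u,v=np.round(r["uv"]).astype(int); print(c,n,round(r["p"],2),u,v,W[v,u].round(3))
print(read_t())
E
```

```text
pics
scene 53.64176644989476 -0.0008551030094292581 [1.02262917 0.6566913  1.02595306]
scene bin 0.9 396 245 [0.481 0.235 0.031]
scene bin 0.45 293 157 [ 0.57  -0.241  0.033]
scene cassette 0.94 299 166 [ 0.563 -0.211  0.011]
scene casting_20 0.85 392 257 [0.538 0.279 0.073]
scene casting_20 0.71 386 326 [0.657 0.419 0.033]
scene casting_20 0.53 382 238 [0.527 0.217 0.079]
scene casting_20 0.49 374 223 [0.504 0.15  0.057]
scene casting_28 0.85 392 257 [0.538 0.279 0.073]
scene casting_28 0.71 386 326 [0.657 0.419 0.033]
scene casting_28 0.53 382 238 [0.527 0.217 0.079]
scene casting_28 0.49 374 223 [0.504 0.15  0.057]
scene casting_36 0.85 392 257 [0.538 0.279 0.073]
scene casting_36 0.71 386 326 [0.657 0.419 0.033]
scene casting_36 0.53 382 238 [0.527 0.217 0.079]
scene casting_36 0.49 374 223 [0.504 0.15  0.057]
scene bar_87 0.91 280 165 [ 0.627 -0.232  0.03 ]
scene bar_87 0.72 304 150 [ 0.518 -0.254  0.031]
scene bar_87 0.61 294 156 [ 0.565 -0.243  0.034]
scene bar_79 0.91 280 165 [ 0.627 -0.232  0.03 ]
scene bar_79 0.72 304 150 [ 0.518 -0.254  0.031]
scene bar_79 0.61 294 156 [ 0
[... 674 characters left out ...]
p casting_28 0.51 215 186 [0.641 0.414 0.033]
top casting_36 0.64 273 218 [0.398 0.027 1.39 ]
top casting_36 0.51 215 186 [0.641 0.414 0.033]
top bar_87 0.82 399 188 [ 0.63  -0.24   0.033]
top bar_87 0.58 409 224 [ 0.501 -0.271  0.034]
top bar_87 0.57 407 207 [ 0.561 -0.266  0.035]
top bar_87 0.23 296 223 [0.508 0.126 0.025]
top bar_79 0.82 399 188 [ 0.63  -0.24   0.033]
top bar_79 0.58 409 224 [ 0.501 -0.271  0.034]
top bar_79 0.57 407 207 [ 0.561 -0.266  0.035]
top bar_79 0.23 296 223 [0.508 0.126 0.025]
top bar_71 0.82 399 188 [ 0.63  -0.24   0.033]
top bar_71 0.58 409 224 [ 0.501 -0.271  0.034]
top bar_71 0.57 407 207 [ 0.561 -0.266  0.035]
top bar_71 0.23 296 223 [0.508 0.126 0.025]
1.0
```

```bash
python3 - <<'E'
import numpy as np,cv2
a=np.load("scene0.npz")["im"][...,::-1]; b=np.load("top0.npz")["im"][...,::-1]
x=cv2.resize(a[190:340,320:520],(800,600),interpolation=cv2.INTER_CUBIC)
y=cv2.resize(b[130:270,200:340],None,fx=4,fy=4,interpolation=cv2.INTER_CUBIC)
cv2.imwrite("pics/binscene.png",x)
p=cv2.resize(a[110:210,240:340],(400,400),interpolation=cv2.INTER_CUBIC);q=cv2.resize(b[160:260,350:450],(400,400),interpolation=cv2.INTER_CUBIC)
cv2.imwrite("pics/cas.png",np.hstack([p,q]))
cv2.imwrite("pics/bintop.png",y)
E
```

```text
(no output)
```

View pics/scene0.png

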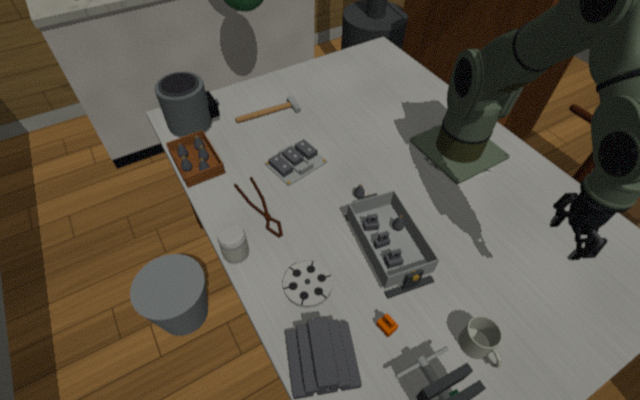

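View pics/bintop.png

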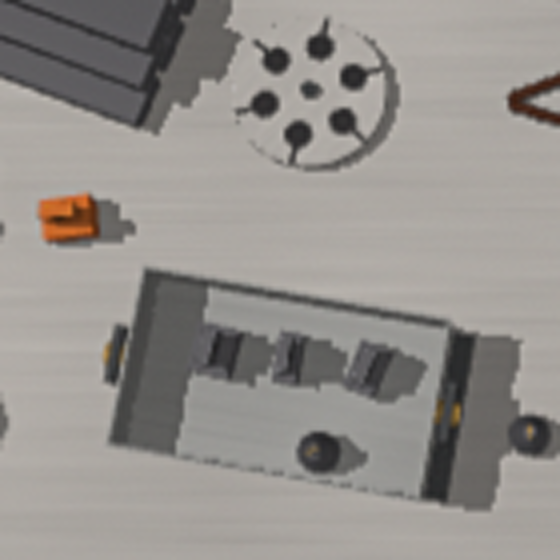

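View pics/cas.png

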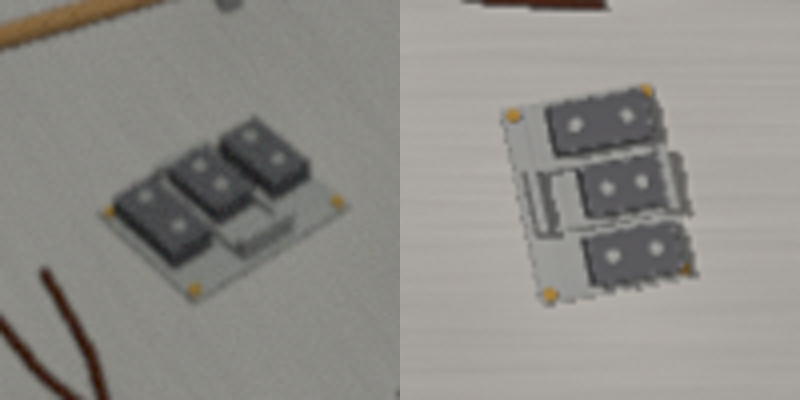

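View pics/binscene.png

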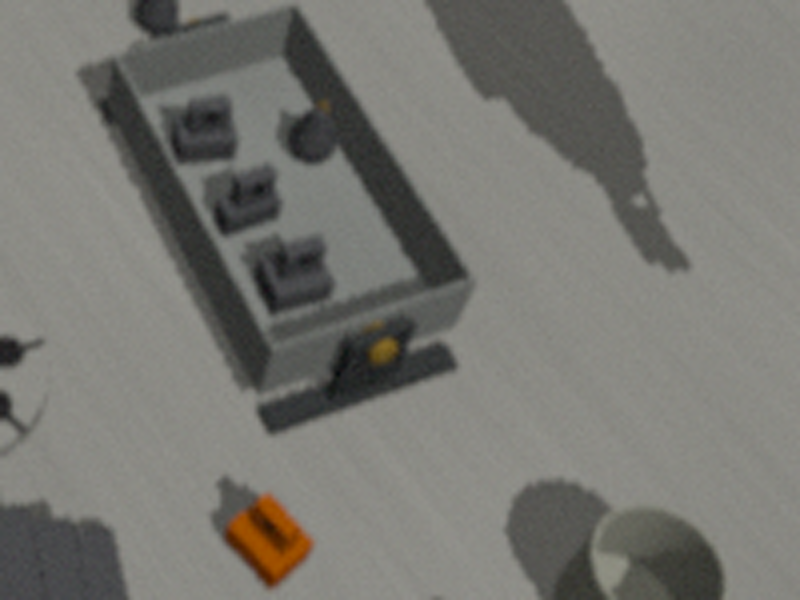

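The scene picture shows bin (395,245) with three castings at about (370,222), (381,238), (392,257) and a sinker at (397,224). The cassette is at (297,160), its middle bar visibly the shortest with the gap at the +y end. The orange look-alike is outside the bin at (387,324), so I leave it. Next I measure the bar lengths and casting thicknesses from depth.

```bash
python3 - <<'E'
from h import *
def comps(c,m,W,lab,amin=15):
    n,l,st,_=cv2.connectedComponentsWithStats(m.astype(np.uint8),connectivity=4)
    for i in range(1,n):
        if st[i,4]<amin: continue
        P=W[l==i]; (cx,cy),(w,h),a=cv2.minAreaRect((P[:,:2]*1000).astype(np.float32))
        print(lab,c,st[i,4],np.round([cx,cy,w,h,a],1),"z",np.median(P[:,2]).round(4))
for c in("scene","top"):
    z=np.load(c+"0.npz"); W=cloud(c,z["d"]); x,y,h=np.moveaxis(W,-1,0); ok=z["d"]>0
    A=ok&(x>.42)&(x<.7)&(y<-.1)&(y>-.4)
    comps(c,A&(h>.024)&(h<.04),W,"bars")
    comps(c,A&(h>.003)&(h<.05),W,"plate")
    B=ok&(x>.35)&(x<.65)&(y>.02)&(y<.4)
    comps(c,B&(h>.05)&(h<.2),W,"rim",40)
    k=cv2.minAreaRect
    B&=(x>.38)&(x<.62)&(y>.09)&(y<.32)
    comps(c,B&(h>.047)&(h<.068),W,"blk",6)
    comps(c,B&(h>.08)&(h<.098),W,"lug",5)
E
```

```text
bars scene 221 [ 504.1 -266.    48.4   83.3   10.2] z 0.0329
bars scene 237 [ 565.8 -262.    57.3   83.     9.7] z 0.0328
bars scene 264 [ 621.9 -239.7   46.9   91.     9.9] z 0.0327
bars scene 53 [ 550.  -182.1   57.3   11.4    8.8] z 0.031
plate scene 1559 [ 558.  -251.5  196.6  167.6    9.6] z 0.0239
rim scene 2156 [494.3 213.5 304.9 159.8  79.6] z 0.0765
rim scene 180 [509.4 142.8  29.6  45.3  62.2] z 0.0622
rim scene 161 [518.9 211.4  20.4  44.5  79. ] z 0.0693
rim scene 228 [525.4 275.3  39.3  46.1  76.2] z 0.0611
blk scene 263 [433.7 204.5 227.9  39.9  80.5] z 0.0584
blk scene 193 [572.1 204.8 231.6   3.2  79.8] z 0.0572
blk scene 107 [509.3 142.7  29.8  45.3  62.2] z 0.0584
blk scene 70 [442.5 187.8  24.2  34.8  34.4] z 0.057
blk scene 88 [519.1 211.2  20.6  44.7  80. ] z 0.0585
blk scene 147 [525.4 275.3  39.3  46.1  76.2] z 0.0583
lug scene 245 [415.8 204.8 229.4  42.7  89.4] z 0.0897
lug scene 201 [571.2 205.1 232.1   5.1  79.6] z 0.0904
lug scene 56 [509.6 142.6  14.1  29.1  65.8] z 0.0897
lug scene 19 [438.5 186.    9.5  11.9  51.6] z 0.0842
lug scene 59 [519.2 210.5  13
[... 1224 characters left out ...]
4.338e+02 2.983e+02 2.000e-01 1.630e+01 1.000e-01] z 0.0917
lug top 5 [4.303e+02 2.803e+02 1.230e+01 1.000e-01 8.970e+01] z 0.0899
lug top 5 [4.269e+02 2.605e+02 1.420e+01 1.000e-01 8.930e+01] z 0.0931
lug top 13 [410.2  92.5   6.6  31.3  71. ] z 0.0945
lug top 6 [4.235e+02 2.421e+02 1.610e+01 1.000e-01 9.000e+01] z 0.0916
lug top 5 [420.2 223.7  13.    0.   89.9] z 0.0919
lug top 5 [416.7 203.2   0.   12.6   0. ] z 0.0932
lug top 6 [4.134e+02 1.854e+02 1.640e+01 1.000e-01 8.960e+01] z 0.0907
lug top 5 [410.  166.7  13.2   0.   89.7] z 0.0941
lug top 6 [406.6 148.9  16.8   0.   89.7] z 0.0912
lug top 6 [403.2 129.1  16.3   0.   89.7] z 0.092
lug top 5 [399.8 110.5  13.3   0.   89.7] z 0.0929
```

Numbers agree: the side bars measure 88.6 and 80.5 mm (87 and 79). The channel bar plus its end wall measures 80 mm, and the wall is about 8.6, so it is bar_71 and the gap is 39 mm. That calls for casting_36. The bin castings measure 28 at (0.510,0.140), 20 at (0.519,0.208) and 37x44 at (0.527,0.273). The last one, scene pixel (392,257), is casting_36 and the crop above shows it as the thickest. The orange one lies outside the bin. Now the grasp.

```bash
cat >> h.py <<'E'
from scipy.spatial.transform import Rotation as Rn
def q(deg):
    y=np.array([np.cos(np.radians(deg)),np.sin(np.radians(deg)),0]); z=np.array([0,0,-1.])
    return list(np.roll(Rn.from_matrix(np.stack([np.cross(y,z),y,z],1)).as_quat(),1))
E
python3 - <<'E'
from h import *
R=Rn.from_quat(np.roll(read_orientation(),-1)).as_matrix(); print(R.round(2).tolist())
for a in(76,-104):
    j=solve_ik([.526,.2745,.2],q(a)); k=solve_ik([.553,-.207,.2],q(a+24)); print(a,np.round(j,2) if j is not None else j,np.round(k,2) if k is not None else k)
E
```

```text
[[-0.9, 0.44, -0.0], [0.44, 0.9, -0.0], [0.0, -0.0, -1.0]]
76 [-0.47  0.73 -0.14  1.4   0.11  1.02  0.7 ] [ 0.47  0.74 -0.34  1.41  0.26  1.04  1.82]
-104 [-0.87  0.85  0.78  1.42 -0.62  1.13 -1.81] [ 0.03  0.79  0.6   1.43 -0.47  1.07 -0.68]
```

```bash
python3 - <<'E'
from h import *
t0=read_t(); grip(.045)
movep([.526,.2745,.2],q(76)); print(read_t()-t0)
move_linear([.526,.2745,.08],feed=.12)
print("c",move_linear([.526,.2745,.063],feed=.04,contact_N=8),read_position(),read_force())
grip(0); print("w",read_width(),read_force(),read_position())
move_linear([.526,.2745,.078],feed=.03); print(read_width(),read_force())
move_linear([.526,.2745,.22],feed=.12); dwell(.3); print(read_width(),read_force(),read_position(),read_t())
for c in("scene","top"):
    im,d=capture(c); np.savez(f"{c}1.npz",im=im,d=d)
    u=proj(c,[.526,.2745,.21])[0].astype(int); print(c,u)
    s=im[max(0,u[1]-65):u[1]+65,max(0,u[0]-65):u[0]+65][...,::-1]
    cv2.imwrite(f"pics/l_{c}.png",cv2.resize(s,(400,400)))
cv2.imwrite("pics/l.png",np.hstack([cv2.imread("pics/l_scene.png"),cv2.imread("pics/l_top.png")]))
E
```

```text
1.8417
c False [0.52596915 0.27451384 0.06294457] [-0.36953536  0.16158288  0.24141615]
w 0.0001635046585352522 [0.30523523 0.13448555 0.1227561 ] [0.52602671 0.27452626 0.06305674]
7.31571914161709e-05 [-0.43162537 -0.5194793  -0.87367374]
0.00036922739522966477 [-0.00423222  0.17192422  0.31269521] [0.52593218 0.27446061 0.21979683] 7.35
scene [403 225]
top [243 212]
```

View pics/l.png

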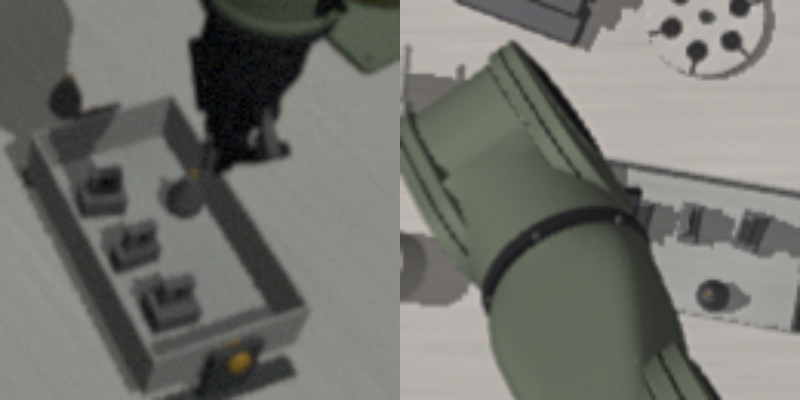

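The fingers closed on nothing, and the gripper tip appears away from where the TCP should project. I compare the measured fingertips with the reported TCP.

```bash
python3 - <<'E'
from h import *
for f,p in(("scene0",[.252,.517,.194]),("scene1",[.526,.2745,.22])):
    z=np.load(f+".npz"); W=cloud("scene",z["d"]); p=np.array(p)
    print(f,"proj",proj("scene",p)[0].round(1))
    m=(z["d"]>0)&(np.linalg.norm(W[...,:2]-p[:2],axis=-1)<.14)&(W[...,2]>.12)&(W[...,2]<.5)
    P=W[m]; lo=P[:,2].min()
    for h in np.arange(.12,.4,.02):
        S=P[(P[:,2]>=h)&(P[:,2]<h+.02)]
        if len(S): print(round(h,2),len(S),S.min(0).round(3),S.max(0).round(3))
R=Rn.from_quat(np.roll(read_orientation(),-1)).as_matrix(); print(R.round(3).tolist(),read_joints())
E
```

```text
scene0 proj [551.5 253.3]
0.24 69 [0.222 0.461 0.244] [0.282 0.568 0.26 ]
0.26 133 [0.219 0.462 0.26 ] [0.283 0.569 0.28 ]
0.28 199 [0.212 0.445 0.28 ] [0.295 0.587 0.3  ]
0.3 390 [0.21  0.445 0.3  ] [0.295 0.587 0.32 ]
0.32 402 [0.226 0.447 0.32 ] [0.294 0.584 0.34 ]
0.34 323 [0.214 0.449 0.34 ] [0.294 0.582 0.36 ]
0.36 272 [0.249 0.48  0.36 ] [0.29  0.553 0.38 ]
0.38 332 [0.251 0.48  0.38 ] [0.29  0.554 0.4  ]
0.4 172 [0.259 0.482 0.4  ] [0.29  0.558 0.419]
scene1 proj [404.2 223.4]
0.26 45 [0.521 0.264 0.26 ] [0.537 0.288 0.28 ]
0.28 39 [0.529 0.26  0.28 ] [0.537 0.286 0.299]
0.3 111 [0.513 0.234 0.3  ] [0.546 0.308 0.32 ]
0.32 136 [0.517 0.215 0.32 ] [0.55  0.324 0.34 ]
0.34 228 [0.517 0.211 0.34 ] [0.552 0.336 0.36 ]
0.36 118 [0.526 0.276 0.36 ] [0.549 0.318 0.38 ]
0.38 150 [0.505 0.249 0.38 ] [0.563 0.311 0.4  ]
0.4 230 [0.506 0.247 0.4  ] [0.564 0.312 0.42 ]
[[-0.97, 0.242, -0.0], [0.242, 0.97, -0.0], [0.0, -0.0, -1.0]] [-0.46660143  0.71052013 -0.14214922  1.36862353  0.10556903  1.06996712
  0.70090169]
```

```bash
python3 - <<'E'
from h import *
for f,p in(("scene0",[.252,.517,.194]),("scene1",[.526,.2745,.22])):
    z=np.load(f+".npz"); W=cloud("scene",z["d"]); p=np.array(p)
    m=(z["d"]>0)&(np.linalg.norm(W[...,:2]-p[:2],axis=-1)<.08)&(W[...,2]>.15)&(W[...,2]<.5)
    print(f,(np.sort(W[m][:,2])[[0,3,8,15]]-p[2]).round(4))
E
```

```text
scene0 [0.0499 0.0521 0.0543 0.0563]
scene1 [0.0404 0.0436 0.0466 0.049 ]
```

The fingers' true ends lie about 40 mm above the reported TCP (shut), while x and y agree. So the stated tool length does not hold. I go again 40 mm deeper, with the jaws narrow enough to feel the block's top and a contact stop.

```bash
python3 - <<'E'
from h import *
grip(.028); x,y=.526,.2745
move_linear([x,y,.05],feed=.15); dwell(.2)
c=move_linear([x,y,.010],feed=.03,contact_N=6); p=read_position(); print(c,p,read_force(),read_t())
if c:
    z=p[2]+.004; move_linear([x,y,z],feed=.03)
    grip(0); print("w",read_width(),read_force(),read_position())
E
```

```text
True [0.52590989 0.27446059 0.02015256] [-0.06420529 -0.13214145  7.00907728] 10.2583
w 0.01128621399447732 [ 0.11727765  0.90848959 -2.80701894] [0.52591486 0.27456368 0.02397974]
```

Block top felt at TCP z 0.020 (true 0.058), and the jaws hold at 11.3 mm, which is the 12 mm lug. Lift and measure.

```bash
cat > m.py <<'E'
from h import *
def comp(c,W,m,lab,amin=8):
    n,l,st,_=cv2.connectedComponentsWithStats(m.astype(np.uint8),connectivity=4)
    for i in range(1,n):
        if st[i,4]>=amin:
            P=W[l==i]; r=cv2.minAreaRect((P[:,:2]*1000).astype(np.float32)); print(lab,c,st[i,4],np.round([*r[0],*r[1],r[2]],1),"z",P[:,2].min().round(4),np.median(P[:,2]).round(4))
E
python3 - <<'E'
from m import *
x,y=.526,.2745
move_linear([x,y,.04],feed=.03); print(read_width(),read_force())
move_linear([x,y,.16],feed=.12); dwell(.2); print(read_width(),read_force(),read_t())
gx,gy=.553,-.199
movep([gx,gy,.16],q(100)); print(read_t(),read_width())
move_linear([gx,gy,.09],feed=.12); dwell(.3); print(read_width(),read_force(),read_position())
for c in("scene","top"):
    im,d=capture(c); np.savez(f"{c}2.npz",im=im,d=d); W=cloud(c,d)
    A=(d>0)&(np.hypot(W[...,0]-gx,W[...,1]-gy)<.05)
    comp(c,W,A&(W[...,2]>.085)&(W[...,2]<.13),"held")
    u=proj(c,[gx,gy,.1])[0].astype(int)
    s=im[max(0,u[1]-65):u[1]+65,max(0,u[0]-65):u[0]+65][...,::-1]
    cv2.imwrite(f"pics/h_{c}.png",cv2.resize(s,(400,400),interpolation=cv2.INTER_CUBIC))
cv2.imwrite("pics/h.png",np.hstack([cv2.imread("pics/h_scene.png"),cv2.imread("pics/h_top.png")]))
print(read_t())
E
```

```text
0.01062295823412416 [-0.5724599   0.46877678 -5.80999007]
0.011030883868398685 [ 0.16697498 -0.08596133 -6.80802353] 12.8583
14.5917 0.011137805636424617
0.010874361638592732 [ 0.75358081  0.55353701 -5.43879212] [ 0.55316921 -0.19906087  0.09038801]
held scene 147 [ 553.2 -198.9   46.4   38.6   12.1] z 0.0941 0.118
held top 25 [ 537.  -193.1   14.6   13.8    7. ] z 0.097 0.1242
15.725
```

View pics/h.png

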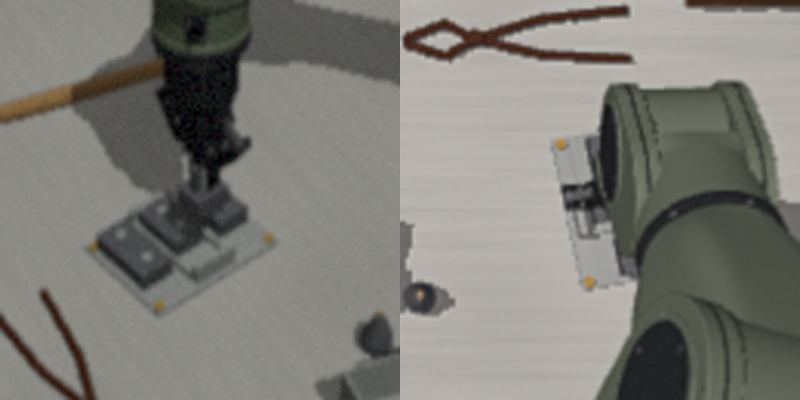

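```bash
python3 - <<'E'
from h import *
for c,b in(("scene",[0,0]),("top",[.8,-2.9])):
  z=np.load(c+"0.npz"); W=cloud(c,z["d"])*1000; x,y,h=np.moveaxis(W,-1,0)
  m=(z["d"]>0)&(x>420)&(x<700)&(y<-100)&(y>-400)
  P=W[m]; P[:,:2]-=b
  best=None
  for ps in np.arange(7,13,.25):   # yaw: sharpest side faces of the three bars (tops)
    a=np.radians(ps); X=P[:,0]*np.cos(a)+P[:,1]*np.sin(a)
    T=X[(P[:,2]>29)]; H=np.histogram(T,np.arange(T.min(),T.max(),1.))[0].astype(float)
    s=(H**2).sum()
    if best is None or s>best[0]: best=(s,ps)
  for ps in (best[1],10.):
    a=np.radians(ps); X=P[:,0]*np.cos(a)+P[:,1]*np.sin(a); Y=-P[:,0]*np.sin(a)+P[:,1]*np.cos(a)
    T=P[:,2]>29.5
    o=np.argsort(X[T]); g=X[T][o]; k=np.where(np.diff(g)>4)[0]; seg=[(s[0].round(1),s[-1].round(1)) for s in np.split(g,k+1)]
    print(c,ps,"Xsegs",seg)
    sel=T&(abs(X-np.median(X[T]))<12); g=np.sort(Y[sel]); k=np.where(np.diff(g)>5)[0]
    print("  Y",[(np.percentile(s,[0,2,98,100]).round(1).tolist()) for s in np.split(g,k+1)])
    pl=(P[:,2]>3.5)&(P[:,2]<9); print("  plate X",np.percentile(X[pl],[.5,99.5]).round(1),"Y",np.percentile(Y[pl],[.5,99.5]).round(1))
    w=T&(Y>-300)&(abs(X-np.median(X[sel]))<40); print("  median",np.median(X[sel]).round(1)); w=T&(Y>np.split(g,k+1)[-1][0]-1)&(abs(X-np.median(X[sel]))<35); print("  endwall X",X[w].min().round(1),X[w].max().round(1))
E
```

```text
scene 11.25 Xsegs [(np.float64(418.0), np.float64(467.0)), (np.float64(474.1), np.float64(532.5)), (np.float64(539.9), np.float64(587.2))]
  Y [[-407.7, -406.2, -329.5, -325.9], [-289.3, -289.1, -280.8, -280.6]]
  plate X [353.3 658.5] Y [-510.4 -194.7]
  median 507.6
  endwall X 475.1 532.5
scene 10.0 Xsegs [(np.float64(426.2), np.float64(474.5)), (np.float64(481.3), np.float64(540.1)), (np.float64(547.4), np.float64(594.3))]
  Y [[-396.6, -394.9, -318.4, -314.8], [-278.3, -278.1, -269.5, -269.3]]
  plate X [362.3 664. ] Y [-498.4 -184.6]
  median 514.1
  endwall X 481.3 538.6
top 10.75 Xsegs [(np.float64(424.1), np.float64(468.0)), (np.float64(477.9), np.float64(535.1)), (np.float64(543.8), np.float64(588.5))]
  Y [[-403.7, -401.7, -326.6, -324.3], [-284.9, -284.6, -276.3, -276.2]]
  plate X [350.7 657.3] Y [-507.3 -185.6]
  median 507.3
  endwall X 477.9 535.1
top 10.0 Xsegs [(np.float64(428.8), np.float64(472.8)), (np.float64(481.5), np.float64(539.6)), (np.float64(548.5), np.float64(593.1))]
  Y [[-397.1, -394.9, -319.9, -317.7], [-278.2, -278.0, -269.7, -269.7]]
  plate X [356.6 660.5] Y [-499.8 -179.7]
  median 511.9
  endwall X 481.5 538.7
```

Held weight of about 6.8 N matches casting_36. In the scene picture the held block sits exactly at the TCP xy, so that camera's xy bias is negligible. Both cameras, with the top one corrected, put the gap centre at (0.554,-0.2046), yaw 10.2°. Lowering with a contact stop.

```bash
python3 - <<'E'
from h import *
g=[.5542,-.2046]; o=q(100.2)
move_linear([*g,.07],ori=o,feed=.06)
move_linear([*g,.034],feed=.08); dwell(.3); print(read_position(),read_force(),read_t())
c=move_linear([*g,-.002],feed=.02,contact_N=8); print(c,read_position(),read_force(),read_ft_torque(),read_width(),read_t())
E
```

```text
[ 0.55436659 -0.20464545  0.03432695] [ 0.071128    0.11066378 -6.6852404 ] 17.125
True [ 0.55421095 -0.20449615  0.00190786] [-2.39778371  0.47717355  8.89069356] [0.09781445 0.32047544 0.02773542] 0.011206757153402271 18.5583
```

It bottomed at TCP z 0.0019, against 0.002 predicted for fully seated. Release, retreat, check.

```bash
python3 - <<'E'
from m import *
g=[.5542,-.2046]
grip(.03); move_linear([*g,.06],feed=.06); move_linear([*g,.18],feed=.2)
movep([.45,.05,.30],q(90)); dwell(.2)
T=[]
for c,b in(("scene",[0,0,0]),("top",[.0008,-.0029,0])):
    im,d=capture(c); W=cloud(c,d)-b; h=W[...,2]
    A=(d>0)&(np.hypot(W[...,0]-g[0],W[...,1]-g[1])<.045)
    comp(c,W,A&(h>.0345)&(h<.045),"blk"); comp(c,W,A&(h>.06)&(h<.08),"lug")
    B=(d>0)&(W[...,0]>.47)&(W[...,0]<.56)&(W[...,1]>.1)&(W[...,1]<.31)
    comp(c,W,B&(h>.047)&(h<.098),"bin")
    u=proj(c,[*g,.03])[0].astype(int)
    T.append(cv2.resize(im[u[1]-40:u[1]+40,u[0]-40:u[0]+40][...,::-1],(400,400),interpolation=cv2.INTER_CUBIC))
cv2.imwrite("pics/end.png",np.hstack(T)); print(read_t())
E
```

```text
blk scene 39 [ 568.2 -214.9   63.2   18.1   82.3] z 0.0345 0.0365
blk scene 39 [ 545.3 -190.9   32.4   24.5   11.3] z 0.0346 0.037
lug scene 38 [ 553.7 -202.5   32.4   15.1    3.2] z 0.0602 0.0682
bin scene 73 [555.8 122.8  44.4   5.5  79.3] z 0.0484 0.0764
bin scene 188 [509.3 142.   31.5  44.4  66.3] z 0.0474 0.0629
bin scene 171 [518.6 211.4  19.9  45.2  78.5] z 0.0473 0.0675
blk top 66 [ 548.5 -204.5   45.3   42.6   81.6] z 0.0345 0.0374
blk top 33 [ 5.624e+02 -2.321e+02  1.800e+01  3.330e+01  4.000e-01] z 0.0346 0.0362
lug top 36 [ 553.4 -204.    28.9   11.5    7.4] z 0.0616 0.0697
bin top 84 [518.6 210.   18.9  44.1  78.6] z 0.0502 0.0696
22.2167
```

View pics/end.png

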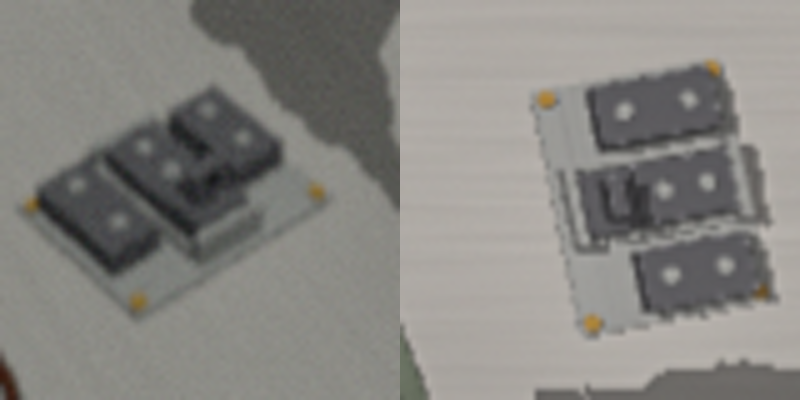

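Both views show the casting down in the gap with its lug up, at left (205,180) and right (620,195). The block is flush between bar and end wall. The lug centre is (0.5535,-0.203) with its top at about 0.068 (expected 0.068). The other two castings are unmoved in the bin.

```bash
python3 -c "
from station import *
finish_job(); print(read_t())"
```

```text
the job is handed in; nothing more can be done
the job is handed in; nothing more can be done
```

casting_36 is in the gap, lug up and fully down on the plate, and I handed the job in at about 22 s of the 48 s. The station reports no verdict, so this rests on my own checks.

**Which casting:** the bar in the channel is bar_71, because the two spares measured about 87 and 79 mm. That leaves a 39 mm gap, which casting_36 fits.

**What went wrong:** the first grasp closed on nothing. The real fingertips sit about 40 mm above the reported TCP, contrary to the stated tool length. I measured this in the depth pictures and confirmed it by touching the casting's block. The second grasp held, and I lifted, carried and lowered the casting with a contact stop.

**Last checks:**
- **Seating:** it bottomed out at TCP z 0.0019 (0.002 predicted). The lug top then measured about 0.068–0.070 m, where 0.068 is fully down.
- **Position:** the lug was within about 2 mm of the planned gap centre in both cameras. Its measured yaw was 3–7° against 10°, a coarse reading from a few pixels, but the picture shows the block square in the gap.
- **Other castings:** casting_20 showed unmoved in the bin in both cameras. casting_28 did so only in the scene camera; the top picture had no reading of it.
- **Camera disagreement:** the two cameras differed by about 3 mm in y. The held casting matched the scene camera, so I relied on that one.
- **Not checked:** I did not measure the sinkers, mug, mould plate, tongs and hammer again at the end. The arm never meant to touch them, and the only contact felt was with the block and the plate.

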